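# Release the glass of a manuscript copying frame with its twin latch buttons

### The arm

A 6-joint arm with a two-finger parallel gripper is mounted at the origin on the work surface. World frame = base frame: x ahead of the robot, y to its left, z up, the work surface at z = 0. Lengths are in m, angles in rad, forces in N, time in s.
With the tool pointing down it reaches from about 0.375 to 0.975 m from the base axis. Payload 3.8 kg.
Tool frame: the origin (TCP) lies at the very end of the fingers, on their centre line; the grasp point (between the pads) lies 19 mm behind it (bot.grip_point_offset is the distance from the TCP to the grasp point, in m); z points along the fingers, x is the direction in which the jaws open and shut, and the axes are right-handed (so a half turn about z gives the same grasp; the last joint's range is limited). The gripper opens to 85 mm and grips with 20 to 120 N. Pads are 22 mm wide; open, the fingers measure 114 mm over their backs; the gripper's body (76 mm by 85 mm) begins 54 mm behind the grasp point. The pads swing forward as they close: fully open they stand 13 mm farther back than shut.
Start: joints at [-1.196, 0.264, 1.604, -0, 1.274, -0.037], TCP at [0.27, -0.619, 0.231] pointing down, gripper open.
Joint ranges: [-2.63, 2.63], [-0.94, 2.18], [0.31, 2.57], [-1.31, 4.45], [0, 2.66], [-2.55, 2.55]. Speed limits (rad/s): [2.57, 2.57, 3.14, 3.14, 3.14, 3.14].

### API

Orientations are given as a rotation vector (axis times angle).
In Python, from workcell import bot, read_camera gives the robot as it stands.
- The arm moves only by the tool arm_command, never from a script. Its argument "rows" is a list of rows, each an object with "delta_rot": the turn, a rotation vector about the tool's x, y, z in rad, a list of three; "xyz": the shift along the tool's x, y, z in m, a list of three; "gripper": the finger opening in m, from 0 to 0.0854. A call has 1 to 12 rows; each row shifts and turns the commanded pose from where the row before left it, along the tool's axes as they then stand; what a row does not reach is not made up. A row lasts 1/10 s, in which the tool goes at most 50 mm and 8.59 degrees, less where a joint would pass 70% of its speed; a pose out of reach is approached as far as the arm can. A call is refused whole if a number of a shift passes 0.05 or a number of a turn 0.15, either way. A call with a gripper value outside its range is refused whole. The fingers move at their own pace and stop on an object; "force" is the grip in N (left out, the last holds). Time passes only in rows, so rows that do not move let the fingers close. It gives the time, the measured TCP pose, the force and the opening at its end, in the units of the state.
- bot.read_state(): the state, without advancing time (a new reading comes with each control period).
- read_camera(name): name is "scene" or "top" or "wrist"; returns a dict with "pixels" (480x640x3 uint8, red, green, blue), "range_z" (480x640 float32, m along the optical axis (not along the pixel's ray), 0 where there is no reading), "intrinsics" (3x3 intrinsics, pixels), "camera_from_world" (4x4, takes a point from world to camera coordinates). Camera axes: x right, y up, looking along -z (the intrinsics and any distortion apply to the point x, -y, -z); pixel columns grow to the right and rows downward; lengths in m; the calibration is good to about 2 mm. A picture is of the moment at which its call begins.
- bot.finish_job(): hands the job in, once; it reports no verdict.
The state is a dict: "time": time; "q": joint angles; "joint_vel": joint speeds; "joint_torque": joint torques, N m; "tool_pos": TCP position; "tcp_rot": TCP orientation; "wrist_force": force on the tool from outside, world axes, zero at the start; "torque": the same for the moment, N m; "width": opening from 0.0 (shut) to 1.0 (fully open).
Only numpy, scipy, OpenCV 4.12 (cv2) and the standard library are available. Lean on these libraries where they do the work, as an engineer would, in place of code of your own. Each camera call takes 0.05 s, during which the arm holds its last target.

### The job

Open the glass copying frame that holds the old leaf flat: press its two round latch buttons down together, one fingertip on each, and keep both down until the sprung glass has risen clear of its catches; then let go and draw back, leaving the glass standing open by itself. Touch only the buttons: do not lift or pry the glass with the fingers, and leave the things lying around the frame where they are.

Things in the scene. Friction and masses are not known exactly. Their poses are not given: they have to be found in the camera images.
- copy_frame: Frame fixed on the desk: grey bed, on it clear glass in an aluminium surround (top at 54.5 mm), on the robot's side a dark latch housing 44 mm high. Origin: on the desk midway between the buttons; x axis from the buttons across the bed to the hinge, y left along the line of buttons, z up. Housing x -28 to 52, y -75 to 75 mm; bed and glass x 52 to 322, y -180 to 180 mm.
- left_cap (a point): Centre of the top of the left latch button: a plain round aluminium cap 24 mm in diameter, standing 12 mm proud of the latch housing (top 56 mm above the desk when up), 31 mm to the left (+y of the frame) of the frame's origin; the buttons are 62 mm apart centre to centre. Moves down with the button.
- right_cap (a point): Centre of the top of the right latch button, the same cap, 31 mm to the right (-y of the frame) of the frame's origin. Moves down with the button.
- left_button (a joint): How far the left button is down, in m: 0 up, 0.007 fully down on its stop. Springs back; about 1.5 N to start it, 5 N to hold it fully down (some 10 N for both). Draws back the left spring bolt, which is free of the glass only from about 0.0045 m down.
- right_button (a joint): The same for the right button and the right bolt.
- glass: Sprung glass in its surround, 270 x 360 x 14 mm, hinged 275 mm past its front edge. Origin: mid front edge, 52 mm past the button line, 47.5 mm above the desk when shut. With both bolts drawn back it rises by 20 to 45 mm/s, damped, swinging away from the buttons. If a button comes up early it catches on a safety notch, 17 to 22 mm up (press again); clear from 27 mm; fully open (107 mm) within 6 s.
- loupe: Bystander: black stand loupe, upright, 38 mm in diameter, 42 mm high, beside the latch housing; origin at the centre of its underside.
- paperweight: Bystander: round brass paperweight with a knob, 42 mm in diameter, 40 mm high, on the other side of the latch housing; origin at the centre of its underside.
- magnifier: Bystander: hand magnifier lying flat, brass-rimmed lens 102 mm across, 13 mm thick, dark wooden handle 20 mm thick reaching 177 mm from the lens centre along its -x; origin under the lens centre. Lies beside the bed.
- phone: Bystander: dark telephone lying flat, 147 x 72 x 8 mm, long side along its x; origin at the centre of its underside. Lies beside the bed.

How it is judged:
By the outcome, as a careful person would: the job done as asked, in the order asked, and still so for the second after the job is handed in, with the robot touching nothing.
It also fails if it takes over 38 s, if anything falls off the work surface, if the arm or the gripper's body presses on something with over 40 N, if the wrist force passes 120 N, or if a joint passes its speed limit or range.

## Working session

There is one attempt and no reset: what is moved stays moved. The work goes in short steps, Python scripts to look and compute and a tool call to move; the robot and the scene stay as the last step left them, time stands still between calls to the robot, and variables do not carry over. Pictures are saved under pics/ and viewed, and the job is handed in when it is done.

Besides the shell and the picture viewer there is one more tool, called after "Emit:" in YAML: its name, and indented under it one key for each argument. arm_command: Moves the arm, as the interface text tells. Its arguments: {"type":"object","properties":{"rows":{"type":"array","items":{"type":"object","properties":{"delta_rot":{"type":"array","items":{"type":"number"}},"xyz":{"type":"array","items":{"type":"number"}},"gripper":{"type":"number"}}}},"force":{"type":"number"}},"required":["rows"]}

```bash
ls; mkdir -p pics
cat > h.py <<'E'
import numpy as np,cv2
from workcell import bot,read_camera
def save(n,c): cv2.imwrite(f'pics/{n}.png',c['pixels'][:,:,::-1])
def ray(c,u,v,z):
    K=c['intrinsics'];T=np.linalg.inv(c['camera_from_world'])
    d=np.array([(u-K[0,2])/K[0,0],-(v-K[1,2])/K[1,1],-1.]);d=T[:3,:3]@d;o=T[:3,3]
    return o+d*(z-o[2])/d[2]
def proj(c,p):
    q=c['camera_from_world']@np.r_[p,1];K=c['intrinsics']
    return K[0,0]*q[0]/-q[2]+K[0,2],K[1,1]*-q[1]/-q[2]+K[1,2]
E
python3 - <<'E'
from h import *
import pickle
for n in ['scene','top','wrist']:
    c=read_camera(n);save(n+'0',c);pickle.dump(c,open(n+'0.pkl','wb'))
    print(n,c['intrinsics'].tolist(),np.linalg.inv(c['camera_from_world'])[:3,3], [k for k in c])
print(bot.read_state())
E
```

```text
pics
scene [[457.1766283959015, 0.0, 312.1997129468981], [0.0, 457.1766283959015, 241.26661499461804], [0.0, 0.0, 1.0]] [ 1.28020981 -0.24349333  0.81617152] ['pixels', 'range_z', 'intrinsics', 'camera_from_world']
top [[584.4713853742818, 0.0, 320.5995003187339], [0.0, 584.4713853742818, 238.71767520979455], [0.0, 0.0, 1.0]] [0.44826671 0.06826529 1.25943578] ['pixels', 'range_z', 'intrinsics', 'camera_from_world']
wrist [[407.34864986344706, 0.0, 316.2376116156644], [0.0, 407.34864986344706, 239.56909230232426], [0.0, 0.0, 1.0]] [ 0.33118119 -0.59106813  0.37244606] ['pixels', 'range_z', 'intrinsics', 'camera_from_world']
{'time': 0.15, 'q': array([-1.19591915e+00,  2.64603551e-01,  1.60506176e+00,  9.70351939e-06,
        1.27372345e+00, -3.69171767e-02]), 'joint_vel': array([-0.0002049 , -0.00110508, -0.0039116 , -0.00183571,  0.00090971,
        0.00166384]), 'joint_torque': array([-4.22949743e-04, -5.15905237e+01, -3.67959344e+01, -1.34727334e-04,
        8.01318587e-03,  2.83670056e-05]), 'tool_pos': array([ 0.26995172, -0.61804168,  0.23023145]), 'tcp_rot': array([-2.62780541e+00,  1.71978697e+00,  2.29287709e-03]), 'wrist_force': array([-0.88441539, -0.18575726,  0.14139583]), 'torque': array([-0.00385613,  0.014454  , -0.00359802]), 'width': 0.9980306780566318}
```

View pics/top0.png

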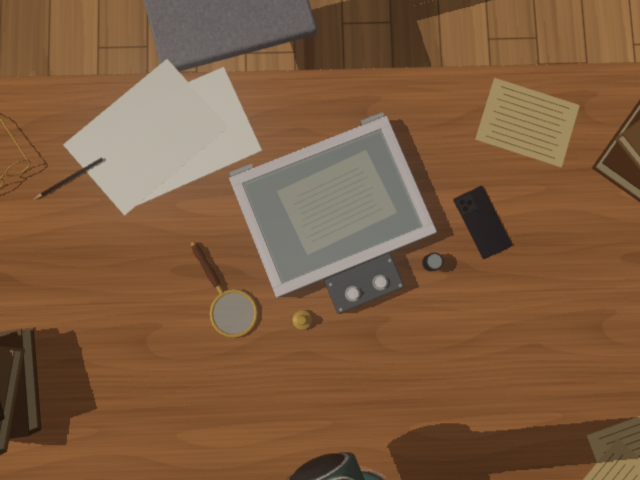

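View pics/scene0.png

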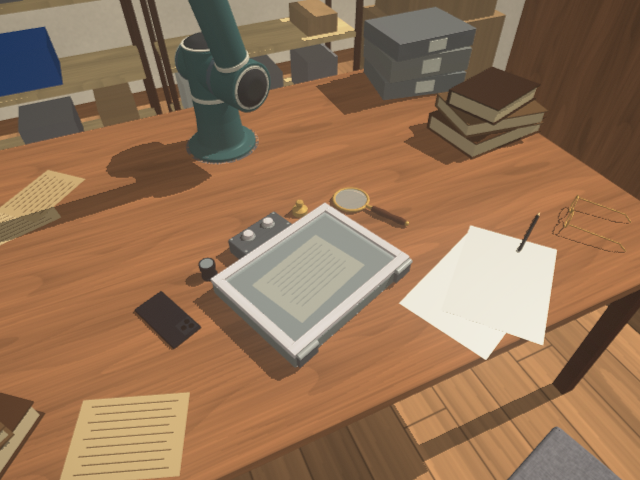

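The top view shows the caps near (353,294) and (380,282). The loupe is at (433,262), the paperweight at (303,320) and the glass at (335,205). Next I'll measure the caps precisely.

Run:
```python
from h import *
import pickle
c=pickle.load(open('top0.pkl','rb'));p=c['pixels']
cr=p[245:325,310:450,::-1];cv2.imwrite('pics/crop0.png',cv2.resize(cr,None,fx=5,fy=5,interpolation=cv2.INTER_CUBIC))
R=c['range_z']; T=np.linalg.inv(c['camera_from_world'])
K=c['intrinsics']
v,u=np.mgrid[0:480,0:640]
P=np.stack([(u-K[0,2])/K[0,0]*R,-(v-K[1,2])/K[1,1]*R,-R],-1)@T[:3,:3].T+T[:3,3]
Z=P[...,2]
for nm,(a,b,x0,x1) in dict(L=(280,308,339,366),R=(268,297,367,394)).items():
    z=Z[a:b,x0:x1]; m=(z>0.0505)&(z<.062)
    bright=p[a:b,x0:x1].min(-1)>130
    for q in (m,bright):
        yy,xx=np.nonzero(q); print(nm,q.sum(),xx.mean()+x0,yy.mean()+a,ray(c,xx.mean()+x0,yy.mean()+a,.056)[:2], np.median(z[q]))
# glass frame corners
m=((Z>.05)&(Z<.062)).astype(np.uint8)
cs,_=cv2.findContours(m,0,1)
k=max(cs,key=cv2.contourArea);
r=cv2.minAreaRect(k);print(r)
for q in cv2.boxPoints(r): print(q,ray(c,*q,.0545))
```

```text
L 109 352.3761467889908 293.0 [ 0.47100469 -0.01340008] 0.05661136322708127
L 107 352.0373831775701 293.3457943925234 [ 0.47031961 -0.01267861] 0.05648684811727556
R 115 380.4 281.62608695652176 [ 0.49254526 -0.071954  ] 0.05570266971950222
R 102 379.97058823529414 281.6470588235294 [ 0.49252893 -0.07106758] 0.05589688652098124
((331.32757568359375, 202.5689697265625), (133.88633728027344, 173.2537384033203), 68.19859313964844)
[226.03448 172.58621] [0.73051091 0.24233872 0.0545    ]
[386.89655  108.241394] [ 0.86094472 -0.10161624  0.0545    ]
[436.62067 232.55173] [ 0.59100912 -0.19367103  0.0545    ]
[275.7586  296.89655] [0.4678686  0.14389274 0.0545    ]
```

View pics/crop0.png

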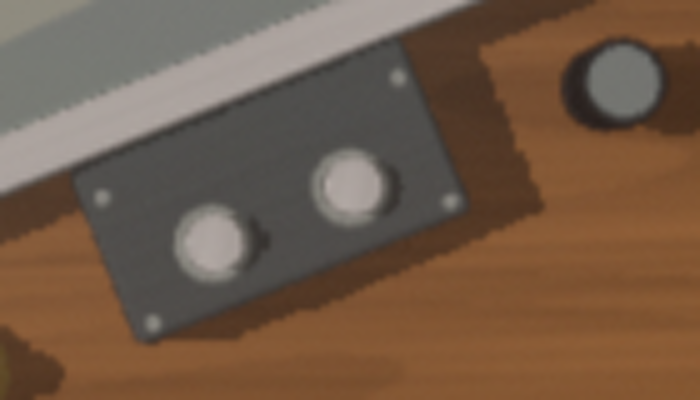

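Run:
```python
from h import *
from scipy.spatial.transform import Rotation as Ro
s=bot.read_state();R=Ro.from_rotvec(s['tcp_rot']);M=R.as_matrix();print(M.round(3))
c=read_camera('wrist');Tc=np.linalg.inv(c['camera_from_world'])[:3,3]
print('cam in tool',M.T@(Tc-s['tool_pos']))
L=np.array([.4707,-.0133]);Rr=np.array([.4925,-.0718])
y=(L-Rr)/np.linalg.norm(L-Rr)
for sg in (1,-1):
    x=sg*np.r_[y,0];z=np.array([0,0,-1.]);G=np.c_[x,np.cross(z,x),z]
    print(sg,(R.inv()*Ro.from_matrix(G)).as_rotvec(),s['q'][5])
print('shift tool',M.T@(np.r_[(L+Rr)/2,.17]-s['tool_pos']), np.degrees(np.arctan2(-y[0],y[1])))
```

```text
[[ 0.4   -0.916 -0.001]
 [-0.916 -0.4    0.002]
 [-0.002 -0.    -1.   ]]
cam in tool [-0.00041247 -0.06691593 -0.14236825]
1 [-2.77264245e-03 -4.03132898e-05 -3.08650836e+00] -0.03691717667226918
-1 [-2.61156496e-05  1.79616595e-03  5.50830561e-02] -0.03691717667226918
shift tool [-0.44256218 -0.42429254  0.06105781] 20.43788761156139
```

Emit:
arm_command:
  rows:
    - {"xyz": [-0.03, -0.029, 0.0], "gripper": 0.0475}
    - {"xyz": [-0.03, -0.029, 0.0], "gripper": 0.0475}
    - {"xyz": [-0.03, -0.029, 0.0], "gripper": 0.0475}
    - {"xyz": [-0.03, -0.029, 0.0], "gripper": 0.0475}
    - {"xyz": [-0.03, -0.029, 0.0], "gripper": 0.0475}
    - {"xyz": [-0.03, -0.029, 0.0], "gripper": 0.0475}
    - {"xyz": [-0.03, -0.029, 0.0], "gripper": 0.0475}
    - {"xyz": [-0.03, -0.029, 0.0], "gripper": 0.0475}
    - {"xyz": [-0.03, -0.029, 0.0], "gripper": 0.0475}
    - {"xyz": [-0.03, -0.029, 0.0], "gripper": 0.0475}
    - {"xyz": [-0.03, -0.029, 0.0], "gripper": 0.0475}
    - {"xyz": [-0.03, -0.029, 0.0], "gripper": 0.0475}

```text
invalid input
```

Emit:
arm_command:
  rows:
    - {"xyz": [-0.03, -0.029, 0.02], "delta_rot": [0, 0, 0.055], "gripper": 0.0475}
    - {"xyz": [-0.026, -0.025, 0.02], "gripper": 0.0475}
    - {"xyz": [-0.026, -0.024, 0.02], "gripper": 0.0475}
    - {"xyz": [0, 0, 0]}
    - {"xyz": [0, 0, 0]}
    - {"xyz": [0, 0, 0]}

```text
invalid input
```

Run:
```python
from h import *
import pickle
from scipy.spatial.transform import Rotation as Ro
for n in ['wrist','scene','top']:
    c=read_camera(n);save(n+'1',c);pickle.dump(c,open(n+'1.pkl','wb'))
    print(n,proj(c,[.4707,-.0133,.056]),proj(c,[.4925,-.0718,.056]))
s=bot.read_state();print(s['time'],s['tool_pos'],s['q'],s['width'],s['wrist_force']);print(Ro.from_rotvec(s['tcp_rot']).as_matrix().round(4))
pickle.dump(s,open('s1.pkl','wb'))
```

```text
wrist (np.float64(-590.3020862119942), np.float64(-584.4731882730097)) (np.float64(-467.8858774280335), np.float64(-574.9386228826698))
scene (np.float64(267.6260737482433), np.float64(219.4937129571823)) (np.float64(247.9074359608881), np.float64(232.10483063205842))
top (np.float64(352.3329195435565), np.float64(293.1504975432021)) (np.float64(380.3262670987863), np.float64(281.65037250865095))
0.35 [ 0.27010409 -0.61842665  0.23096356] [-1.19590740e+00  2.64132173e-01  1.60429504e+00 -1.16538503e-05
  1.27369715e+00 -3.68826953e-02] 1.0005433844253224 [-0.67798625 -0.64869302  0.22618944]
[[ 4.002e-01 -9.164e-01 -2.000e-04]
 [-9.164e-01 -4.002e-01  5.000e-04]
 [-5.000e-04 -0.000e+00 -1.000e+00]]
```

View pics/wrist1.png

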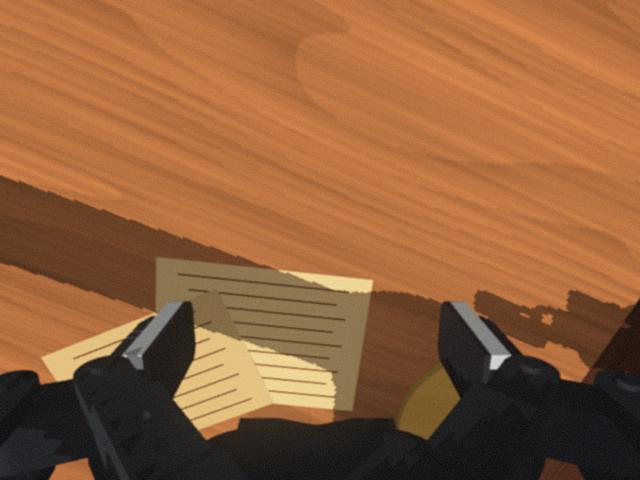

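View pics/scene1.png

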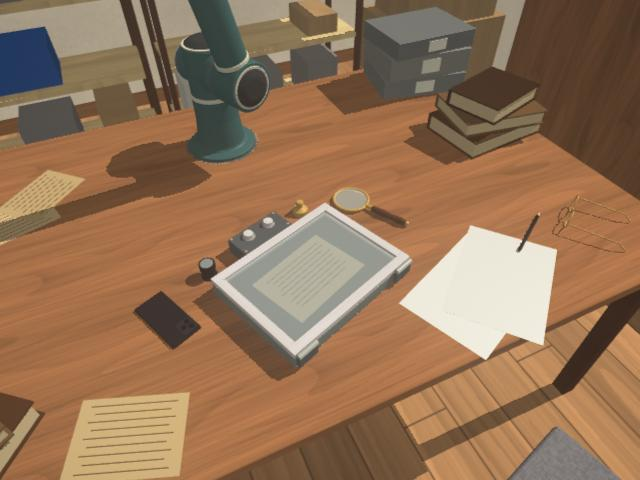

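The moves were refused, probably because each row needs every field, and nothing moved. I'll resend them with complete rows.

Emit:
arm_command:
  rows:
    - {"delta_rot": [0, 0, 0], "xyz": [-0.03, -0.029, 0], "gripper": 0.0475}
    - {"delta_rot": [0, 0, 0], "xyz": [-0.03, -0.029, 0], "gripper": 0.0475}
    - {"delta_rot": [0, 0, 0], "xyz": [-0.03, -0.029, 0], "gripper": 0.0475}
    - {"delta_rot": [0, 0, 0], "xyz": [-0.03, -0.029, 0], "gripper": 0.0475}
    - {"delta_rot": [0, 0, 0], "xyz": [-0.03, -0.029, 0], "gripper": 0.0475}
    - {"delta_rot": [0, 0, 0], "xyz": [-0.03, -0.029, 0], "gripper": 0.0475}
    - {"delta_rot": [0, 0, 0], "xyz": [-0.03, -0.029, 0], "gripper": 0.0475}
    - {"delta_rot": [0, 0, 0], "xyz": [-0.03, -0.029, 0], "gripper": 0.0475}
    - {"delta_rot": [0, 0, 0], "xyz": [-0.03, -0.029, 0], "gripper": 0.0475}
    - {"delta_rot": [0, 0, 0], "xyz": [-0.03, -0.029, 0], "gripper": 0.0475}
    - {"delta_rot": [0, 0, 0], "xyz": [-0.03, -0.029, 0], "gripper": 0.0475}
    - {"delta_rot": [0, 0, 0], "xyz": [-0.03, -0.029, 0], "gripper": 0.0475}

```text
time: 1.55
tool_pos: [0.4453, -0.1478, 0.2317]
tcp_rot: [-2.628, 1.72, -0.002]
wrist_force: [1.1, -0.8, 0.3]
width: 0.557
```

Emit:
arm_command:
  rows:
    - {"delta_rot": [0, 0, 0], "xyz": [-0.028, -0.026, 0.02], "gripper": 0.0475}
    - {"delta_rot": [0, 0, 0], "xyz": [-0.028, -0.026, 0.02], "gripper": 0.0475}
    - {"delta_rot": [0, 0, 0.055], "xyz": [-0.027, -0.024, 0.02], "gripper": 0.0475}
    - {"delta_rot": [0, 0, 0], "xyz": [0, 0, 0], "gripper": 0.0475}
    - {"delta_rot": [0, 0, 0], "xyz": [0, 0, 0], "gripper": 0.0475}

```text
time: 2.05
tool_pos: [0.481, -0.0422, 0.1708]
tcp_rot: [2.582, -1.788, -0.002]
wrist_force: [0.1, -0.4, 0.5]
width: 0.557
```

Run:
```python
from h import *
import pickle
from scipy.spatial.transform import Rotation as Ro
for n in ['wrist','scene']:
    c=read_camera(n);save(n+'1',c);pickle.dump(c,open(n+'1.pkl','wb'))
    print(n,proj(c,[.4707,-.0133,.056]),proj(c,[.4925,-.0718,.056]))
s=bot.read_state();print(s['time'],s['tool_pos'],s['q'],s['width'],s['wrist_force']);print(Ro.from_rotvec(s['tcp_rot']).as_matrix().round(4))
pickle.dump(s,open('s1.pkl','wb'))
```

```text
wrist (np.float64(269.9496805268508), np.float64(234.29160856537487)) (np.float64(365.70727016957557), np.float64(234.63031875472112))
scene (np.float64(267.6260737482433), np.float64(219.4937129571823)) (np.float64(247.9074359608881), np.float64(232.10483063205842))
2.15 [ 0.48176971 -0.04358892  0.17200946] [-1.41384640e-01 -5.58049749e-02  2.06828312e+00 -5.27925732e-04
  1.12797418e+00  1.07270426e+00] 0.5541297514442999 [-0.14576334 -0.2803461   0.46478019]
[[ 3.494e-01 -9.370e-01  1.100e-03]
 [-9.370e-01 -3.494e-01 -6.000e-04]
 [ 1.000e-03 -8.000e-04 -1.000e+00]]
```

View pics/wrist1.png

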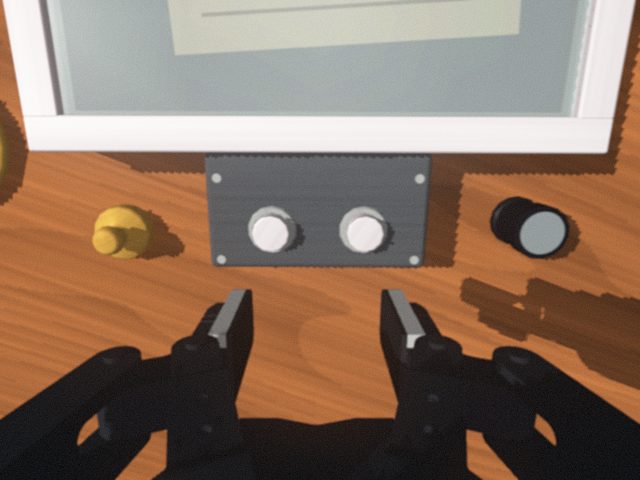

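View pics/scene1.png

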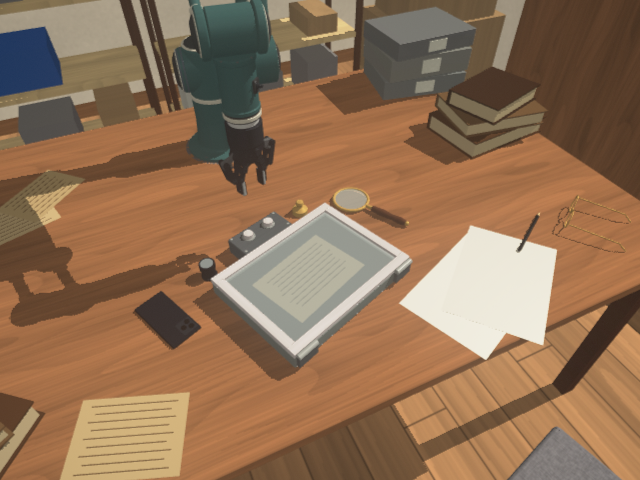

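The wrist view shows the caps at about (271,233) and (363,233), close to the projections of (270,234) and (366,235). I'll use the range data to find where the fingertips are in the tool frame and where the caps lie relative to them.

Run:
```python
from h import *
import pickle
from scipy.spatial.transform import Rotation as Ro
c=pickle.load(open('wrist1.pkl','rb'));s=pickle.load(open('s1.pkl','rb'))
R=c['range_z']; T=np.linalg.inv(c['camera_from_world']);K=c['intrinsics']
v,u=np.mgrid[0:480,0:640]
P=np.stack([(u-K[0,2])/K[0,0]*R,-(v-K[1,2])/K[1,1]*R,-R],-1)@T[:3,:3].T+T[:3,3]
M=Ro.from_rotvec(s['tcp_rot']).as_matrix()
Q=(P-s['tool_pos'])@M
ok=(R>0)&(Q[...,2]<.03)
for lo in np.arange(-.06,.01,.004):
    m=ok&(Q[...,2]>lo)&(Q[...,2]<=lo+.004)
    for sd in(-1,1):
        k=m&(np.sign(Q[...,0])==sd)
        if k.sum()>5: q=Q[k]; print(round(lo,3),sd,k.sum(),'x',q[:,0].min().round(4),q[:,0].max().round(4),'y',q[:,1].min().round(4),q[:,1].max().round(4))
# caps
g=c['pixels'].min(-1)>170
n,l,st,ce=cv2.connectedComponentsWithStats(g[205:265,230:400].astype(np.uint8))
for i in range(1,n):
    if st[i,4]>100:
        uu,vv=ce[i]+[230,205];w=ray(c,uu,vv,.056);print('cap',uu,vv,st[i],w,(w-s['tool_pos'])@M)
m=(P[...,2]>.0525)&(P[...,2]<.0595)
for a,b in((240,310),(325,395)):
    mm=np.zeros_like(m);mm[200:270,a:b]=m[200:270,a:b]
    print(mm.sum(),P[mm].mean(0),((P[mm]-s['tool_pos'])@M).mean(0))
```

```text
-0.06 -1 3786 x -0.0603 -0.0235 y -0.0136 0.0126
-0.06 1 3679 x 0.0199 0.0564 y -0.0138 0.0122
-0.056 -1 2767 x -0.0587 -0.0241 y -0.0147 0.0122
-0.056 1 2897 x 0.0201 0.0551 y -0.0152 0.0121
-0.052 -1 1044 x -0.0581 -0.0254 y -0.0147 0.0113
-0.052 1 1030 x 0.0215 0.0539 y -0.0151 0.0113
-0.048 -1 668 x -0.0561 -0.0267 y -0.015 -0.0067
-0.048 1 702 x 0.0231 0.052 y -0.015 -0.0068
-0.044 -1 222 x -0.0469 -0.0259 y -0.0139 -0.0012
-0.044 1 244 x 0.0219 0.0439 y -0.0141 0.0
-0.04 -1 685 x -0.0336 -0.0252 y -0.0123 0.0104
-0.04 1 669 x 0.0215 0.0304 y -0.0126 0.0098
-0.036 -1 345 x -0.0324 -0.0253 y -0.0121 0.0106
-0.036 1 340 x 0.0216 0.034 y -0.0124 0.0108
-0.032 -1 379 x -0.0391 -0.0253 y -0.0122 0.0107
-0.032 1 380 x 0.0216 0.0354 y -0.0122 0.0107
-0.028 -1 371 x -0.0395 -0.0253 y -0.0121 0.0108
-0.028 1 388 x 0.0216 0.0355 y -0.0123 0.0106
-0.024 -1 364 x -0.0393 -0.0252 y -0.0123 0.0107
-0.024 1 338 x 0.0216 0.0358 y -0.0124 0.0108
-0.02 -1 303 x -0.0395 -0.0254 y -0.0121 0.0104
-0.02 1 317 x 0.0215 0.0355 y -0.0123 0.0104
-0.016 -1 287 x -0.0391 -0.0253 y -0.0122 0.0105
-0.016 1 281 x 0.0215 0.0354 y -0.0123 0.0108
-0.012 -1 257 x -0.0393 -0.0254 y -0.0121 0.0107
-0.012 1 263 x 0.0216 0.0351 y -0.0124 0.0106
-0.008 -1 170 x -0.0375 -0.0254 y -0.0121 0.0107
-0.008 1 168 x 0.0216 0.0337 y -0.0122 0.0104
-0.004 -1 57 x -0.0259 -0.0255 y -0.0097 0.0097
-0.004 1 61 x 0.0217 0.0264 y -0.0111 0.009
cap 268.0145278450363 230.09281678773203 [  19    3   39   44 1239] [ 0.47292456 -0.01120781  0.056     ] [-0.03354256 -0.00293663  0.11597949]
cap 361.0983965014577 230.46501457725947 [ 111    3   42   44 1372] [ 0.49403021 -0.06792631  0.056     ] [ 0.02697547 -0.00289445  0.1160378 ]
1002 [ 0.47161822 -0.01311194  0.05563236] [-0.03221523 -0.00104704  0.11634694]
994 [ 0.49310676 -0.07077435  0.05562957] [ 0.02932099 -0.0010338   0.11640905]
```

Emit:
arm_command:
  rows:
    - {"delta_rot": [0, 0, 0], "xyz": [0.0004, 0, 0.03], "gripper": 0.0495}
    - {"delta_rot": [0, 0, 0], "xyz": [0, 0, 0.03], "gripper": 0.0495}
    - {"delta_rot": [0, 0, 0], "xyz": [0, 0, 0.03], "gripper": 0.0495}
    - {"delta_rot": [0, 0, 0], "xyz": [0, 0, 0.02], "gripper": 0.0495}
    - {"delta_rot": [0, 0, 0], "xyz": [0, 0, 0], "gripper": 0.0495}
    - {"delta_rot": [0, 0, 0], "xyz": [0, 0, 0], "gripper": 0.0495}

```text
time: 2.75
tool_pos: [0.482, -0.0444, 0.0622]
tcp_rot: [-2.579, 1.794, -0.001]
wrist_force: [0.4, -0.4, -0.3]
width: 0.583
```

Run:
```python
from h import *
for n in ['wrist','scene']:
    c=read_camera(n)
    save(n+'2',c)
    if n=='scene':
        cv2.imwrite('pics/sc2.png',cv2.resize(c['pixels'][140:290,180:330,::-1],None,fx=4,fy=4,interpolation=cv2.INTER_CUBIC))
s=bot.read_state();print(s['time'],s['tool_pos'],s['width'],s['wrist_force'])
```

```text
2.85 [ 0.48327246 -0.04414004  0.06326154] 0.579923595592906 [-0.04208364  0.32569375  0.53253412]
```

View pics/wrist2.png

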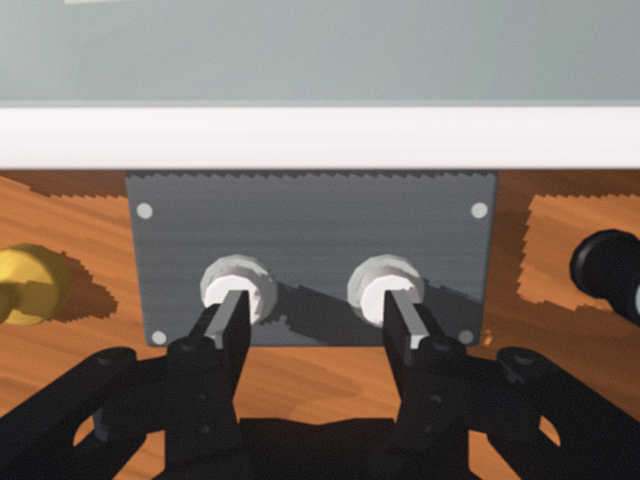

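View pics/sc2.png

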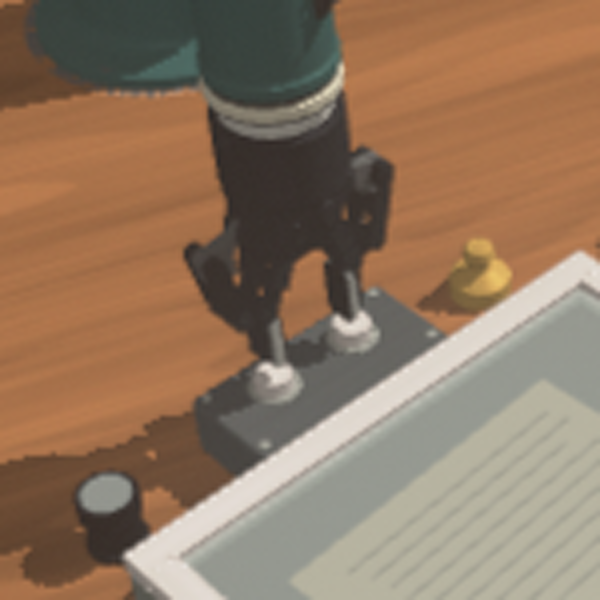

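Run:
```python
from h import *
import pickle
from scipy.spatial.transform import Rotation as Ro
c=read_camera('wrist');s=bot.read_state()
M=Ro.from_rotvec(s['tcp_rot']).as_matrix()
R=c['range_z']; T=np.linalg.inv(c['camera_from_world']);K=c['intrinsics']
v,u=np.mgrid[0:480,0:640]
P=np.stack([(u-K[0,2])/K[0,0]*R,-(v-K[1,2])/K[1,1]*R,-R],-1)@T[:3,:3].T+T[:3,3]
Q=(P-s['tool_pos'])@M
cr=c['pixels'][220:370,170:450,::-1];im=cv2.resize(cr,None,fx=2.8,fy=2.8,interpolation=cv2.INTER_CUBIC)
cv2.imwrite('pics/w2c.png',im)
for row in (270,280,285,290,295,300):
    print(row,[(x,*(Q[row,x]*1000).round(1)) for x in range(196,290,8)])
    print('   ',[(x,*(Q[row,x]*1000).round(1)) for x in range(340,436,8)])
for p in([.4707,-.0133],[.4925,-.0718]):
  print('cap proj',proj(c,[*p,.056]),(np.r_[p,.056]-s['tool_pos'])@M)
m=(P[...,2]>.053)&(P[...,2]<.0585)
for a,b in((190,290),(335,435)):
    mm=np.zeros_like(m);mm[240:340,a:b]=m[240:340,a:b]
    q=Q[mm];print(mm.sum(),q.min(0),q.max(0),P[mm][:,2].mean())
```

```text
270 [(196, np.float64(-50.8), np.float64(-9.6), np.float64(19.4)), (204, np.float64(-47.6), np.float64(-9.5), np.float64(19.8)), (212, np.float64(-43.5), np.float64(-10.5), np.float64(17.1)), (220, np.float64(-40.3), np.float64(-10.2), np.float64(17.8)), (228, np.float64(-37.1), np.float64(-10.0), np.float64(18.4)), (236, np.float64(-33.1), np.float64(-11.2), np.float64(15.0)), (244, np.float64(-30.2), np.float64(-10.5), np.float64(16.9)), (252, np.float64(-27.1), np.float64(-10.0), np.float64(18.3)), (260, np.float64(-23.6), np.float64(-10.6), np.float64(16.8)), (268, np.float64(-20.6), np.float64(-9.6), np.float64(19.6)), (276, np.float64(-17.3), np.float64(-9.6), np.float64(19.6)), (284, np.float64(-13.9), np.float64(-9.7), np.float64(19.4))]
    [(340, np.float64(9.7), np.float64(-9.3), np.float64(20.3)), (348, np.float64(-0.3), np.float64(-66.8), np.float64(-142.3)), (356, np.float64(16.3), np.float64(-10.0), np.float64(18.4)), (364, np.float64(19.6), np.float64(-10.0), np.float64(18.4)), (372, np.float64(22.9), np.float64(-10.0), np.float64(18.4)), (380, np.float64(26.1), np.fl
[... 7508 characters left out ...]
 np.float64(-11.6), np.float64(-16.1)), (404, np.float64(29.1), np.float64(-11.5), np.float64(-15.9)), (412, np.float64(37.7), np.float64(-1.2), np.float64(7.6)), (420, np.float64(43.6), np.float64(3.1), np.float64(17.6)), (428, np.float64(47.5), np.float64(3.9), np.float64(19.3))]
cap proj (np.float64(233.76742368062284), np.float64(305.8719266046711)) [-0.03315618  0.00115801  0.00723711]
cap proj (np.float64(390.5645238969627), np.float64(305.72036269211856)) [0.02927358 0.00111818 0.00735226]
1213 [-0.0452024  -0.01136561  0.00573944] [-0.02129565  0.0104173   0.01024728] 0.05547631953077147
1458 [ 0.01678908 -0.01135833  0.00589953] [0.0401291  0.01174515 0.01037512] 0.05556067664434808
```

View pics/w2c.png

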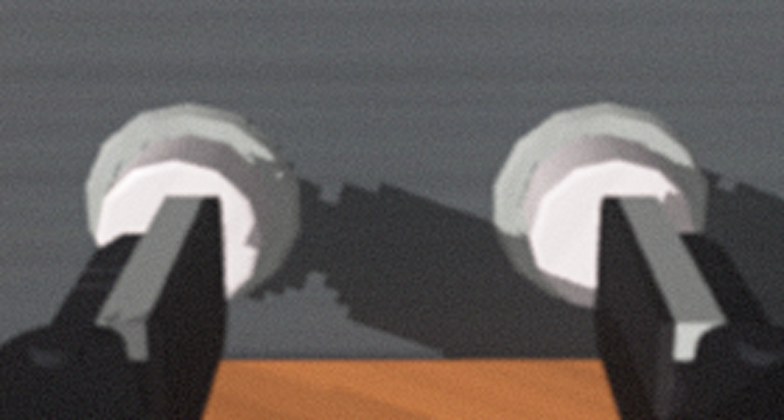

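The caps sit centred under both fingertips, to about 1 mm. Pressing straight down now.

Emit:
arm_command:
  rows:
    - {"delta_rot": [0, 0, 0], "xyz": [0, 0, 0.004], "gripper": 0.0495}
    - {"delta_rot": [0, 0, 0], "xyz": [0, 0, 0.004], "gripper": 0.0495}
    - {"delta_rot": [0, 0, 0], "xyz": [0, 0, 0], "gripper": 0.0495}
    - {"delta_rot": [0, 0, 0], "xyz": [0, 0, 0], "gripper": 0.0495}

```text
time: 3.3
tool_pos: [0.4814, -0.0431, 0.0532]
tcp_rot: [2.58, -1.792, -0.001]
wrist_force: [-0.1, 0.3, -0.1]
width: 0.581
```

Emit:
arm_command:
  rows:
    - {"delta_rot": [0, 0, 0], "xyz": [0, 0, 0.002], "gripper": 0.0495}
    - {"delta_rot": [0, 0, 0], "xyz": [0, 0, 0.002], "gripper": 0.0495}
    - {"delta_rot": [0, 0, 0], "xyz": [0, 0, 0], "gripper": 0.0495}

```text
time: 3.6
tool_pos: [0.4815, -0.0431, 0.0496]
tcp_rot: [2.58, -1.792, -0.001]
wrist_force: [-1.9, 0.5, 4.3]
width: 0.581
```

Emit:
arm_command:
  rows:
    - {"delta_rot": [0, 0, 0], "xyz": [0, 0, 0.003], "gripper": 0.0495}
    - {"delta_rot": [0, 0, 0], "xyz": [0, 0, 0.003], "gripper": 0.0495}
    - {"delta_rot": [0, 0, 0], "xyz": [0, 0, 0], "gripper": 0.0495}

```text
time: 3.9
tool_pos: [0.4817, -0.0432, 0.0459]
tcp_rot: [2.58, -1.791, -0.002]
wrist_force: [-9.4, 2.4, 23.1]
width: 0.586
```

Run:
```python
from h import *
for n in ['wrist']:
    c=read_camera(n);save(n+'3',c)
s=bot.read_state();print(s['time'],s['tool_pos'],s['width'],s['wrist_force'],s['torque'])
```

```text
3.95 [ 0.4816889  -0.04322621  0.04590561] 0.5765956470815714 [-10.00134154   1.52281599  23.8678651 ] [0.14558929 1.62207181 0.05021223]
```

View pics/wrist3.png

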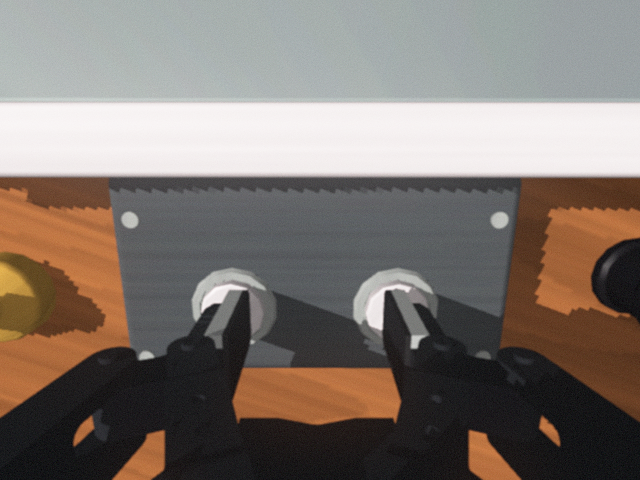

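Both buttons look bottomed: the wrist force is 24 N, above the roughly 10 N needed to hold both. I'll keep holding and watch the glass rise.

Emit:
arm_command:
  rows:
    - {"delta_rot": [0, 0, 0], "xyz": [0, 0, 0], "gripper": 0.0495}
    - {"delta_rot": [0, 0, 0], "xyz": [0, 0, 0], "gripper": 0.0495}
    - {"delta_rot": [0, 0, 0], "xyz": [0, 0, 0], "gripper": 0.0495}
    - {"delta_rot": [0, 0, 0], "xyz": [0, 0, 0], "gripper": 0.0495}

```text
time: 4.35
tool_pos: [0.4817, -0.0432, 0.0459]
tcp_rot: [2.58, -1.791, -0.001]
wrist_force: [-9.8, 1.0, 23.2]
width: 0.581
```

```bash
cat > g.py <<'E'
from h import *
import sys
def edge(c):
    # wrist range -> world pts; highest z near glass front in frame coords
    R=c['range_z'];T=np.linalg.inv(c['camera_from_world']);K=c['intrinsics']
    v,u=np.mgrid[0:480,0:640]
    P=np.stack([(u-K[0,2])/K[0,0]*R,-(v-K[1,2])/K[1,1]*R,-R],-1)@T[:3,:3].T+T[:3,3]
    P=P[R>0]; a=np.array([.937,.3494]);b=np.array([-.3494,.937]);o=np.array([.482,-.043])
    fx=(P[:,:2]-o)@a;fy=(P[:,:2]-o)@b
    for lo in (48,54,60,66,72,80):
        m=(abs(fy)<.15)&(fx>lo/1e3)&(fx<(lo+6)/1e3)
        if m.sum()>20: print(lo,m.sum(),np.percentile(P[m,2],[5,50,95]).round(4))
n=sys.argv[1]
c=read_camera('wrist');save('wrist'+n,c);edge(c)
c=read_camera('scene');save('scene'+n,c);print('scene');edge(c)
s=bot.read_state();print(s['time'],s['tool_pos'],s['wrist_force'])
E
python3 g.py 4
```

```text
48 2003 [0.0423 0.0435 0.0446]
54 14447 [0.082  0.0832 0.0843]
60 15524 [0.0817 0.0828 0.0839]
66 15940 [0.0811 0.0822 0.0833]
72 14512 [0.0742 0.0811 0.0825]
80 15612 [0.073  0.0741 0.0753]
scene
48 210 [0.3608 0.3995 0.4232]
54 358 [0.0815 0.0847 0.4152]
60 338 [0.0808 0.0835 0.4019]
66 262 [0.0792 0.0823 0.0846]
72 457 [0.0731 0.0789 0.0831]
80 256 [0.0716 0.0741 0.0764]
4.45 [ 0.48172211 -0.04322491  0.04591254] [-9.04978208  0.98231142 22.18423467]
```

View pics/scene4.png

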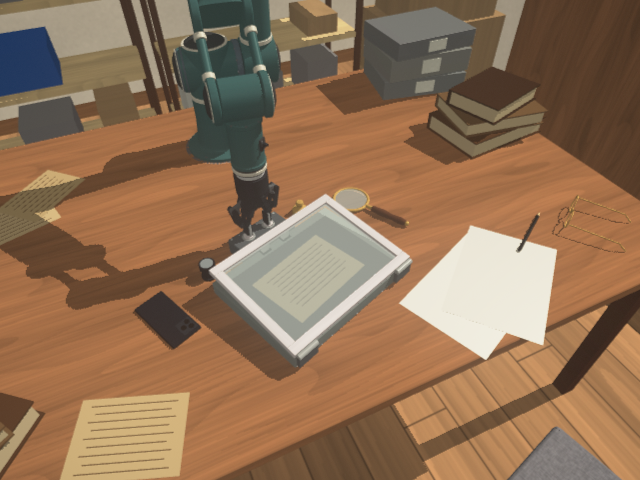

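The glass front edge is at 83 mm, so it has risen 29 mm and is still going up. I'll hold 0.4 s more, then release straight up and draw back toward the robot.

Emit:
arm_command:
  rows:
    - {"delta_rot": [0, 0, 0], "xyz": [0, 0, 0], "gripper": 0.0495}
    - {"delta_rot": [0, 0, 0], "xyz": [0, 0, 0], "gripper": 0.0495}
    - {"delta_rot": [0, 0, 0], "xyz": [0, 0, 0], "gripper": 0.0495}

```text
time: 4.75
tool_pos: [0.4817, -0.0432, 0.0459]
tcp_rot: [2.58, -1.792, -0.001]
wrist_force: [-8.1, 0.4, 22.7]
width: 0.577
```

```bash
python3 g.py 5
```

```text
48 2255 [0.0423 0.0434 0.0445]
54 11087 [0.0919 0.0986 0.0998]
60 18475 [0.0972 0.0983 0.0995]
66 18495 [0.0962 0.0973 0.0985]
72 18459 [0.095  0.0963 0.0975]
80 17839 [0.0873 0.0884 0.0896]
scene
48 202 [0.3678 0.399  0.4239]
54 260 [0.0966 0.3689 0.4157]
60 349 [0.096  0.0988 0.4034]
66 273 [0.0951 0.0973 0.0996]
72 430 [0.088  0.0953 0.0985]
80 273 [0.0858 0.0883 0.0906]
4.85 [ 0.48171709 -0.04323922  0.04592027] [-8.29524956  1.5029885  22.58885554]
```

Emit:
arm_command:
  rows:
    - {"delta_rot": [0, 0, 0], "xyz": [0, 0, -0.006], "gripper": 0.0495}
    - {"delta_rot": [0, 0, 0], "xyz": [0, 0, -0.015], "gripper": 0.0495}
    - {"delta_rot": [0, 0, 0], "xyz": [0, 0.01, -0.03], "gripper": 0.0495}
    - {"delta_rot": [0, 0, 0], "xyz": [0, 0.02, -0.04], "gripper": 0.0495}
    - {"delta_rot": [0, 0, 0], "xyz": [0, 0.02, -0.04], "gripper": 0.0495}
    - {"delta_rot": [0, 0, 0], "xyz": [0, 0.015, -0.04], "gripper": 0.0495}
    - {"delta_rot": [0, 0, 0], "xyz": [0, 0, 0], "gripper": 0.0495}
    - {"delta_rot": [0, 0, 0], "xyz": [0, 0, 0], "gripper": 0.0495}

```text
time: 5.65
tool_pos: [0.4214, -0.0662, 0.2154]
tcp_rot: [-2.579, 1.792, -0.005]
wrist_force: [-0.4, 0.2, -0.0]
width: 0.582
```

```bash
python3 g.py 6
```

```text
48 4540 [-0.0009  0.0361  0.0437]
54 4259 [0.0383 0.0399 0.0906]
60 11943 [0.0391 0.1217 0.1293]
66 3461 [0.0386 0.0398 0.0412]
72 3403 [0.0385 0.0399 0.0413]
80 1167 [0.0392 0.0404 0.0418]
scene
60 30 [0.1281 0.1305 0.1315]
66 273 [0.1283 0.1307 0.133 ]
72 321 [0.1265 0.1292 0.1318]
80 499 [0.118  0.1252 0.129 ]
5.75 [ 0.41996553 -0.06567446  0.21289042] [-0.72312476  0.80456771  0.03041234]
```

Emit:
arm_command:
  rows:
    - {"delta_rot": [0, 0, 0], "xyz": [0, 0, 0], "gripper": 0.0495}
    - {"delta_rot": [0, 0, 0], "xyz": [0, 0, 0], "gripper": 0.0495}
    - {"delta_rot": [0, 0, 0], "xyz": [0, 0, 0], "gripper": 0.0495}
    - {"delta_rot": [0, 0, 0], "xyz": [0, 0, 0], "gripper": 0.0495}
    - {"delta_rot": [0, 0, 0], "xyz": [0, 0, 0], "gripper": 0.0495}
    - {"delta_rot": [0, 0, 0], "xyz": [0, 0, 0], "gripper": 0.0495}
    - {"delta_rot": [0, 0, 0], "xyz": [0, 0, 0], "gripper": 0.0495}
    - {"delta_rot": [0, 0, 0], "xyz": [0, 0, 0], "gripper": 0.0495}
    - {"delta_rot": [0, 0, 0], "xyz": [0, 0, 0], "gripper": 0.0495}
    - {"delta_rot": [0, 0, 0], "xyz": [0, 0, 0], "gripper": 0.0495}
    - {"delta_rot": [0, 0, 0], "xyz": [0, 0, 0], "gripper": 0.0495}
    - {"delta_rot": [0, 0, 0], "xyz": [0, 0, 0], "gripper": 0.0495}

```text
time: 6.95
tool_pos: [0.4206, -0.0659, 0.2143]
tcp_rot: [-2.58, 1.792, 0.0]
wrist_force: [1.0, -0.2, 0.2]
width: 0.578
```

Emit:
arm_command:
  rows:
    - {"delta_rot": [0, 0, 0], "xyz": [0, 0, 0], "gripper": 0.0495}
    - {"delta_rot": [0, 0, 0], "xyz": [0, 0, 0], "gripper": 0.0495}
    - {"delta_rot": [0, 0, 0], "xyz": [0, 0, 0], "gripper": 0.0495}
    - {"delta_rot": [0, 0, 0], "xyz": [0, 0, 0], "gripper": 0.0495}
    - {"delta_rot": [0, 0, 0], "xyz": [0, 0, 0], "gripper": 0.0495}
    - {"delta_rot": [0, 0, 0], "xyz": [0, 0, 0], "gripper": 0.0495}
    - {"delta_rot": [0, 0, 0], "xyz": [0, 0, 0], "gripper": 0.0495}
    - {"delta_rot": [0, 0, 0], "xyz": [0, 0, 0], "gripper": 0.0495}
    - {"delta_rot": [0, 0, 0], "xyz": [0, 0, 0], "gripper": 0.0495}
    - {"delta_rot": [0, 0, 0], "xyz": [0, 0, 0], "gripper": 0.0495}
    - {"delta_rot": [0, 0, 0], "xyz": [0, 0, 0], "gripper": 0.0495}
    - {"delta_rot": [0, 0, 0], "xyz": [0, 0, 0], "gripper": 0.0495}

```text
time: 8.15
tool_pos: [0.4206, -0.066, 0.2143]
tcp_rot: [-2.58, 1.792, 0.0]
wrist_force: [0.3, 0.4, 0.5]
width: 0.582
```

```bash
python3 g.py 7; python3 -c "
from h import *
c=read_camera('top');save('top7',c)"
```

```text
48 4621 [-0.001   0.0361  0.0437]
54 3958 [0.0383 0.0397 0.0412]
60 4290 [0.0386 0.0399 0.1202]
66 3878 [0.0386 0.0399 0.0412]
72 4157 [0.0386 0.0399 0.0413]
80 3951 [0.0392 0.0405 0.0417]
scene
72 98 [0.1367 0.1574 0.1595]
80 349 [0.153  0.1558 0.1587]
8.25 [ 0.420651   -0.06596259  0.21428811] [-1.01410588  0.21074617 -0.43667364]
```

View pics/scene7.png

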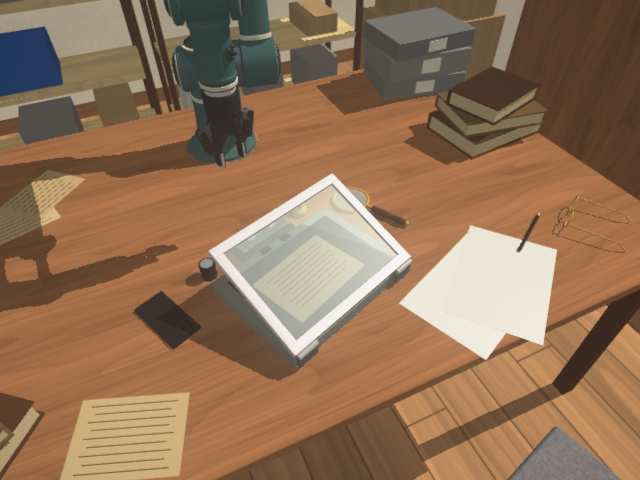

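View pics/top7.png

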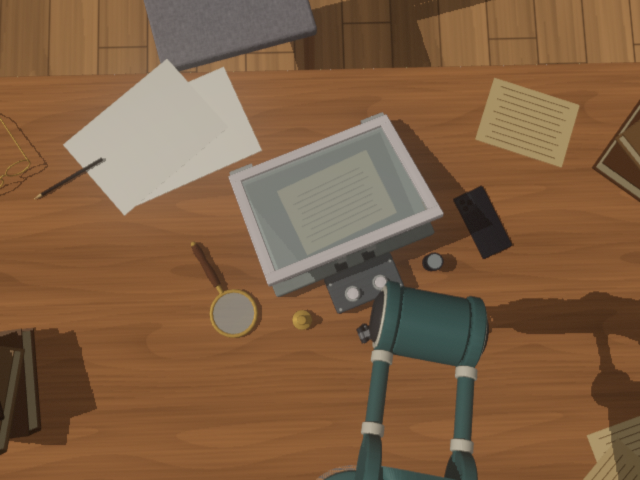

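View pics/wrist7.png

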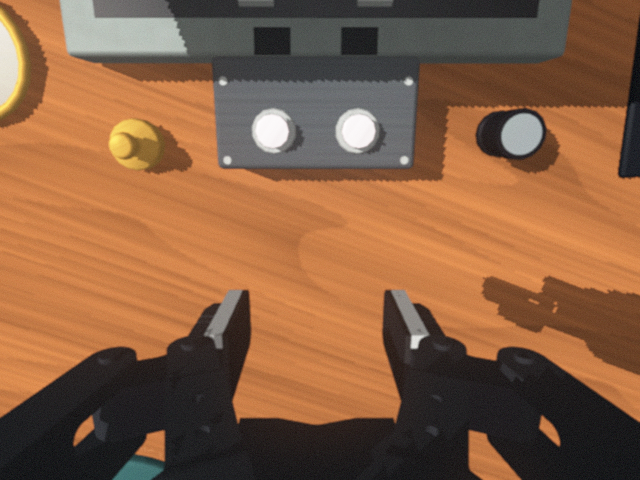

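The glass stands open, with its front edge about 160 mm up in the scene view. In the top view the loupe (433,262), paperweight (303,320), magnifier (234,313) and phone (483,222) are where they were. Both caps are back up and the gripper is clear, so I'm handing in.

```bash
python3 -c "
from h import *
print(bot.finish_job())"
```

```text
the job is handed in; nothing more can be done
None
```

The glass is open and standing by itself, and the job was handed in at about 8.3 s of the 38 s allowed.

- **Press:** I put one fingertip on each cap, with about 1 mm of centring error, and pressed straight down until both buttons bottomed. The wrist force was about 24 N vertical, with some 10 N sideways while pressing, well under the limits.
- **Hold:** I held both buttons until the front edge of the glass had risen about 44 mm, well past the 27 mm where it is clear. Then I lifted off and drew back toward the robot.
- **Last checks:** The front edge is about 158–160 mm above the desk, which is roughly 105 mm of rise against the 107 mm given for fully open. Both buttons look up again, and the wrist force is back to noise. By eye in the top view, the loupe, paperweight, magnifier and phone are where they were.
- **What went wrong:** My first two move calls were refused whole because some rows left out fields. Nothing moved, and I resent them. No check disagreed at the end.

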